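Lock a stone block in the drilling jig and set the water feed

TASK

Get the drilling jig ready: first, with the keeper bar still swung open, slide the stone block along the jig fully home against the end stop. Then swing the keeper bar shut behind the block until it snaps past the spring ball into its detent, and only after that turn the lever of the water valve to half open (45 degrees). Let go of everything and leave the other things on the bench where they are.

Things in the scene. Friction and masses are not known exactly. Their poses are not given: they have to be found in the camera images.
- jig: Aluminium drilling jig fixed to the bench: bed plate 210 (x) x 170 (y) x 15 mm, from x = -100 to +110 mm of its origin, which lies on the bench; bed top at z = 15 mm. Its x axis is the way the block slides home, y is left of that, z up. Two steel guide rails, 8 mm wide, tops at z = 35 mm, run from x = 0 to 85 mm with inner faces at y = +-32 mm.
- stop_face (a point): Middle of the end stop's face at bed level, at x = 85, y = 0, z = 15 mm in the jig's frame. The steel stop is 80 mm wide, 18 mm thick and 30 mm high (top z = 45 mm).
- detent (a point): Centre of the spring ball of the detent (12 mm ball), at x = -35, y = 47, z = 25.5 mm in the jig's frame; its top is at z = 31.5 mm. Beyond it (x -18 to -4, y 41 to 59 mm) stands the catch post, top z = 45 mm, against which the shut bar rests.
- block: Grey stone block, 100 x 60 x 40 mm, 0.4 to 0.75 kg, loose on the jig's bed, its front between the rails. Origin: centre of its underside; x axis along its length and the jig's x. Fully home its origin is at x = 35, y = 0, z = 15 mm in the jig's frame (front face on the end stop, rear face at x = -15 mm). It starts 22 to 45 mm short of that; 2 to 6 N slide it.
- keeper (a joint): Angle (rad) of the keeper bar, swinging level about an upright hinge: 0 = shut in its detent, up to 2.1 = open; starts at 1.5 to 1.9, stays where left. At angle q it points along (-sin q, cos q) in the jig's frame; shut it lies 3.5 mm behind the home block (one not home is in its way). 0.5 N at the handle swings it; from 0.18 to 0.09 rad it climbs over the spring ball (about 4 to 6 N), then snaps to 0.
- keeper_hinge (a point): Axis of the keeper's hinge, at x = -25.5, y = -58, z = 35 mm in the jig's frame. The keeper is a round steel bar, 14 mm thick, its axis at this height.
- keeper_handle (a point): Centre of the top of the keeper's black handle post: upright, 18 mm thick, standing on the end of the bar 125 mm from the hinge axis, from z = 31 to z = 81 mm above the bench.
- valve_base: Water pipe with a ball valve, fixed to the bench on a plate 60 (x) x 210 (y) x 8 mm. Origin: centre of the plate's underside. The copper pipe, 20 mm thick, runs along its own y axis with its centre line 60 mm above the bench and bends down at both ends (y = +-85 mm); the brass valve body, 38 mm thick, is in the middle.
- valve (a joint): Angle (rad) of the valve lever, turning level about an upright stem: 0 = closed (lever square across the pipe, along the -x axis of valve_base), 1.571 = fully open (along the pipe, along its -y axis), half open = 0.785. At angle q it points along (-cos q, -sin q) in valve_base's frame (opens anticlockwise from above). Starts at 0 to 0.35; about 2 N at its tip turn it; stays where left.
- valve_hub (a point): Axis of the valve stem at the lever's mid-height, 99 mm above the bench, straight above the origin of valve_base.
- valve_tip (a point): End of the valve lever, 84 mm from the stem's axis, at mid-height. The lever's outer 52 mm is a grey grip 18 mm wide and 10 mm high, from z = 94 to z = 104 mm; nothing is under it down to the base plate except the pipe.
- hex_stone: Bystander: loose hexagonal stone, 64 mm across and 42 mm high. Origin: centre of its underside.
- offcut: Bystander: loose stone offcut, 70 x 45 x 28 mm. Origin: centre of its underside.
- spanner: Bystander: loose steel spanner, 160 mm long, lying on the bench.
Things that resemble listed ones, but are neither listed nor needed, are in the scene too. Leave any orange look-alike of the block alone.

How it is judged:
On the way, in this order (a step that is already met when the one before it is completed fails the run):
1. the block is home against the end stop (within 3 mm) while the keeper is still open (beyond 0.8 rad) (x of block in the frame of jig above 0.032 m and value of joint keeper above 0.8 rad), for 0.1 s.
2. the keeper bar is shut in its detent (below 0.04 rad) with the block home (value of joint keeper below 0.04 rad and x of block in the frame of jig above 0.032 m), for 0.2 s.
3. the valve lever stands half open, 45 degrees within 7 degrees (value of joint valve between 0.663 and 0.907 rad), for 0.2 s.
At the end, for the whole second after the job is handed in: The block lies on the bed within 3 mm of the end stop, the keeper is shut in its detent (below 0.04 rad), the valve lever is at 45 degrees within 7 degrees, and all are at rest (all of step 2 and all of step 3 and z of block in the frame of jig below 0.018 m and linear speed of block below 0.01 m/s and velocity of joint each of keeper, valve below 0.05 rad/s and velocity of joint valve above -0.05 rad/s); the robot touches nothing.
It fails at once if a bystander (hexagonal stone, offcut or spanner) is moved more than 30 mm (distance of any of hex_stone, offcut, spanner from where it was at the start of the episode above 0.03 m).
It also fails if it takes over 58 s, if anything falls off the work surface, if the arm or the gripper's body presses on something with over 40 N, if the wrist force passes 120 N, or if a joint passes its speed limit or range.

ROBOT

A 6-joint arm with a two-finger parallel gripper is mounted at the origin on the work surface. World frame = base frame: x ahead of the robot, y to its left, z up, the work surface at z = 0. Lengths are in m, angles in rad, forces in N, time in s.
With the tool pointing down it reaches from about 0.3 to 0.875 m from the base axis. Payload 6.4 kg.
Tool frame: the origin (TCP) lies midway between the tips of the shut fingers; the grasp point (between the pads) lies 19 mm behind it (ctrl.pinch_z is the distance from the TCP to the grasp point, in m); z points along the fingers, y is the line along which they close (so a half turn about z gives the same grasp; the last joint's range is limited). The gripper opens to 85 mm and grips with 20 to 120 N. Pads are 22 mm wide; open, the fingers measure 114 mm over their backs; the gripper's body (76 mm by 85 mm) begins 54 mm behind the grasp point. The pads swing forward as they close: fully open they stand 13 mm farther back than shut.
Start: joints at [-0.206, 0.181, 1.607, -0, 1.354, -0.206], TCP at [0.575, 0, 0.231] pointing down, gripper open.
Joint ranges: [-2.99, 2.99], [-0.89, 2.07], [0.3, 2.58], [-1.14, 4.28], [0, 2.63], [-3.12, 3.12]. Speed limits (rad/s): [2.57, 2.57, 3.01, 3.14, 3.14, 3.14].

INTERFACE

Orientations are given as a unit quaternion [w, x, y, z].
In Python, from bench import ctrl gives the robot as it stands.
- The arm moves only by the tool apply_moves, never from a script. Its argument "moves" is a list of rows, each an object with "jaw": the opening, from 0 (shut) to 1 (fully open); "offset": the shift along the tool's x, y, z in mm, a list of three; "rot": the turn, a rotation vector about the tool's x, y, z in degrees, a list of three. In form: [{"jaw": jaw, "offset": [dx, dy, dz], "rot": [ax, ay, az]}, ...]. A call has exactly 5 rows; each row shifts and turns the commanded pose from where the row before left it, along the tool's axes as they then stand; what a row does not reach is not made up. A row lasts 1/8 s, in which the tool goes at most 62.5 mm and 10.7 degrees, less where a joint would pass 70% of its speed; a pose out of reach is approached as far as the arm can. A call is refused whole if a number of a shift passes 62.5 or a number of a turn 10.7, either way. A call with a gripper value outside its range is refused whole. The fingers move at their own pace and stop on an object; the grip force is fixed at half the most. Time passes only in rows, so rows that do not move let the fingers close, or fill a call up. It gives the time, the measured TCP pose, the force, the opening and the grip force at its end, in the units of the state.
- ctrl.get_obs(): the state, without advancing time (a new reading comes with each control period).
- ctrl.camera(name): name is "scene" or "side" or "wrist"; returns (picture, depth): 420x560x3 uint8, red, green, blue; 420x560 float32, m along the optical axis (not along the pixel's ray), 0 where there is no reading.
- ctrl.camera_params(name): a dict with "K" (3x3 intrinsics, pixels), "cam_to_world" (4x4, takes a point from camera to world coordinates); the wrist camera has in their place "mount" (4x4, takes a point from camera to tool coordinates, whose origin is the TCP and whose axes are the flange's). Camera axes: x right, y down, z forward; pixel columns grow to the right and rows downward; lengths in m; the calibration is good to about 2 mm. The wrist camera is an equidistant fisheye: a pixel r from the principal point sees the ray r / f radians off the axis. A picture is of the moment at which its call begins: read the wrist's pose just before it. camera_params takes no time and is no camera call.
- ctrl.hand_in(): hands the job in; it is judged then, once.
Trained networks look in the newest picture that a camera, given by its name, has taken for a name from the list of things; names that differ only in an ending like _2 or _b are one class to them, and where a whole thing is asked for, a point or a joint stands for the part that bears it (a point fixed in the world has none). Each returns a list of dicts, best first, with "score" (0 to 1); they miss things now and then, are a little off and sometimes report something else, mostly with a low value. They report only what shows in the picture. A call takes as long as a camera call. They do not tell look-alikes from the thing itself.
- ctrl.outline_of(camera, target): "region" (420x560 bool, what is visible of it) and "position" ([column, row] in pixels, amid what is visible of it).
The state is a dict: "time_s": time; "q": joint angles; "dq": joint speeds; "joint_efforts": joint torques, N m; "eef_pos": TCP position; "eef_rot": TCP orientation; "wrist_force": force on the tool from outside, world axes, zero at the start; "torque": the same for the moment, N m; "opening": opening from 0.0 (shut) to 1.0 (fully open); "grasp_force": force on a finger pad.
Only numpy, scipy, OpenCV 4.12 (cv2) and the standard library are available. Lean on these libraries where they do the work, as an engineer would, in place of code of your own. Each camera call takes 0.05 s, during which the arm holds its last target. There are 200 camera calls.

## Working session

There is one attempt and no reset: what is moved stays moved. The work goes in short steps, Python scripts to look and compute and a tool call to move; the robot and the scene stay as the last step left them, time stands still between calls to the robot, and variables do not carry over. Pictures are saved under pics/ and viewed, at most 10 in all, crops included, and the job is handed in when it is done.

Besides the shell and the picture viewer there is one more tool, called by a JSON object that holds its "api" and its "payload". apply_moves: Moves the arm, as the interface text tells. Its arguments: {"type":"object","properties":{"moves":{"type":"array"}},"required":["moves"]}

```bash
mkdir -p pics; ls; python3 - <<'E'
from bench import ctrl
import cv2, numpy as np
o=ctrl.get_obs();print({k:np.round(v,3) for k,v in o.items()})
for n in("scene","side"):
    p,d=ctrl.camera(n);cv2.imwrite(f"pics/{n}0.png",p[:,:,::-1]);np.savez(f"{n}0.npz",p=p,d=d)
    c=ctrl.camera_params(n);print(n,c)
    for t in("jig","block","keeper","keeper_handle","valve_base","valve","valve_tip","valve_hub","hex_stone","offcut","spanner"):
        print(t,[(round(r["score"],2),np.round(r["position"]).tolist(),int(r["region"].sum())) for r in ctrl.outline_of(n,t)])
print(ctrl.camera_params("wrist"))
E
```

```text
pics
{'time_s': np.float64(0.0), 'q': array([-0.206,  0.181,  1.608,  0.   ,  1.354, -0.206]), 'dq': array([ 0.   , -0.   , -0.   ,  0.001, -0.001, -0.   ]), 'joint_efforts': array([ 0.0000e+00, -4.4487e+01, -3.5134e+01, -0.0000e+00,  9.0000e-03,
        0.0000e+00]), 'eef_pos': array([0.574, 0.   , 0.23 ]), 'eef_rot': array([-0.001,  0.707,  0.707, -0.   ]), 'wrist_force': array([ 0.343, -0.839, -0.778]), 'torque': array([-0.024, -0.012,  0.013]), 'grasp_force': np.float64(0.0), 'opening': np.float64(0.997)}
scene {'K': array([[402.17389471,   0.        , 277.85196995],
       [  0.        , 402.17389471, 209.82067996],
       [  0.        ,   0.        ,   1.        ]]), 'cam_to_world': array([[ 0.80720655,  0.47892721, -0.34503088,  1.02035554],
       [ 0.59016515, -0.64386033,  0.48697943, -0.64260156],
       [ 0.011076  , -0.59671819, -0.80237443,  1.13001793],
       [ 0.        ,  0.        ,  0.        ,  1.        ]])}
jig [(0.76, [318.0, 200.0], 1912)]
block [(0.84, [371.0, 234.0], 688), (0.82, [254.0, 158.0], 363), (0.81, [348.0, 156.0], 525), (0.76, [322.0, 190.0], 522)
[... 1087 characters left out ...]
ip [(0.5, [317.0, 236.0], 222)]
valve_hub []
hex_stone [(0.88, [117.0, 209.0], 385), (0.48, [224.0, 217.0], 332)]
offcut [(0.66, [337.0, 360.0], 873)]
spanner [(0.58, [225.0, 279.0], 594)]
{'K': array([[325.1922621 ,   0.        , 281.3739338 ],
       [  0.        , 325.1922621 , 211.74041661],
       [  0.        ,   0.        ,   1.        ]]), 'mount': array([[-3.97302223e-04, -9.45786013e-01, -3.24790178e-01,
         8.48750256e-02],
       [ 9.99999053e-01, -8.03689925e-04,  1.11708071e-03,
        -9.88715137e-04],
       [-1.31754991e-03, -3.24789427e-01,  9.45785437e-01,
        -1.43109322e-01],
       [ 0.00000000e+00,  0.00000000e+00,  0.00000000e+00,
         1.00000000e+00]])}
```

```bash
python3 - <<'E'
import cv2
a=cv2.imread("pics/scene0.png")[100:310,110:410];b=cv2.imread("pics/side0.png")[130:400,80:440]
cv2.imwrite("pics/a.png",cv2.resize(a,None,fx=2.66,fy=2.66,interpolation=2));cv2.imwrite("pics/b.png",cv2.resize(b,None,fx=2.2,fy=2.2,interpolation=2))
E
```

```text
(no output)
```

View pics/a.png

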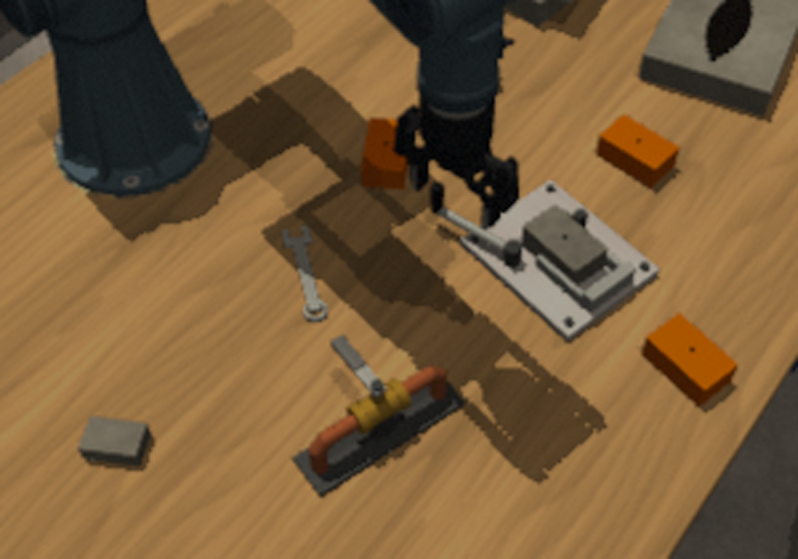

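View pics/b.png

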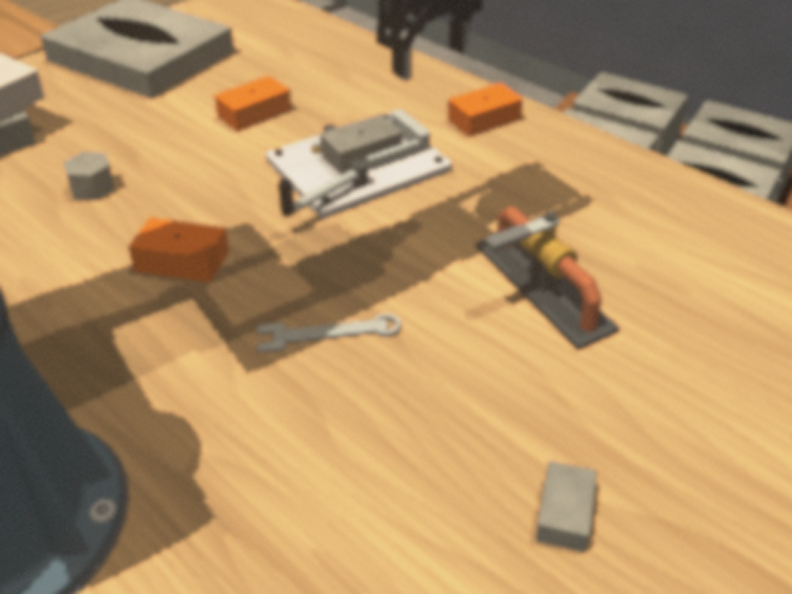

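The grey block sits in the jig, around (565,235) in the scene crop. The keeper hinge is at (512,250) and its handle at (437,195). The valve is at (380,395) with its lever pointing up-left. Next I'll fit the poses from the depth clouds.

```bash
cat > h.py <<'E'
import numpy as np, cv2
from bench import ctrl
def cloud(n,d):
    c=ctrl.camera_params(n);K=c["K"];T=c["cam_to_world"]
    v,u=np.mgrid[:d.shape[0],:d.shape[1]]
    P=np.stack([(u-K[0,2])/K[0,0]*d,(v-K[1,2])/K[1,1]*d,d],-1)@T[:3,:3].T+T[:3,3]
    P[d<=0]=np.nan
    return P
E
python3 - <<'E'
from h import *
for n in("scene","side"):
    z=np.load(n+"0.npz");P=cloud(n,z["d"]);p=z["p"].astype(int)
    x,y,h=P[...,0],P[...,1],P[...,2]
    t=(np.abs(h)<.02)&(x>.3)&(x<.9)&(np.abs(y)<.4);print(n,"table z med/std",np.median(h[t]),h[t].std())
    # jig: whitish, z 5-25mm
    sat=p.max(-1)-p.min(-1)
    for nm,t in(("bed",(h>.008)&(h<.022)&(sat<30)&(p.sum(-1)>420)),("plate",(h>.002)&(h<.016)&(sat<25)&(p.sum(-1)<260)),("high grey",(h>.025)&(h<.12)&(sat<30))):
        t&=(x>.3)&(x<.95)&(np.abs(y)<.5)
        k,L,S,C=cv2.connectedComponentsWithStats(t.astype(np.uint8))
        for i in range(1,k):
            if S[i,4]>60:
                q=P[L==i];r=cv2.minAreaRect(q[:,:2].astype(np.float32)*1000);print(nm,S[i,4],"px",C[i].round(),"rect",np.round(r[0]),np.round(r[1]),round(r[2],1),"z",np.percentile(q[:,2],[5,50,95]).round(3))
E
```

```text
scene table z med/std 0.0002244067732859456 0.004033128702940514
bed 237 px [309. 179.] rect [552. 214.] [130.  58.] 72.1 z [0.011 0.015 0.018]
bed 168 px [342. 192.] rect [678. 234.] [ 37. 123.] 71.3 z [0.011 0.015 0.019]
bed 368 px [313. 209.] rect [617. 119.] [ 55. 185.] 77.8 z [0.011 0.015 0.019]
plate 98 px [222. 193.] rect [333. -24.] [37. 87.] 43.1 z [0.004 0.007 0.011]
plate 67 px [340. 213.] rect [717. 151.] [121.  11.] 76.4 z [0.004 0.012 0.016]
plate 687 px [252. 265.] rect [ 594. -173.] [209.  57.] 72.7 z [0.004 0.008 0.012]
high grey 1001 px [318. 193.] rect [586. 176.] [126. 274.] 88.2 z [0.03  0.046 0.058]
high grey 133 px [244. 237.] rect [ 558. -162.] [16. 86.] 74.4 z [0.099 0.104 0.109]
high grey 237 px [152. 264.] rect [ 358. -374.] [65. 42.] 29.4 z [0.025 0.029 0.032]
side table z med/std 0.0009895937939654598 0.00352646660636354
bed 316 px [218. 206.] rect [549. 215.] [119.  57.] 69.9 z [0.014 0.016 0.018]
bed 283 px [262. 208.] rect [626. 115.] [ 50. 148.] 76.3 z [0.013 0.016 0.019]
plate 441 px [326. 260.] rect [ 587. -174.] [170.  56.] 77.3 z [0.007 0.009 0.012]
high grey 687 px [243. 202.] rect [578. 174.] [115. 261.] 87.1 z [0.027 0.04  0.062]
high grey 70 px [121. 211.] rect [323. 382.] [16. 44.] 66.3 z [0.026 0.033 0.04 ]
high grey 116 px [311. 238.] rect [ 538. -155.] [16. 56.] 73.6 z [0.097 0.104 0.106]
```

```bash
python3 - <<'E'
from h import *
def rect(q,nm):
    q=q[:,:2].astype(np.float32)*1000
    # drop outliers
    t=cv2.flann
    from scipy.spatial import cKDTree
    k=cKDTree(q);q=q[[len(a)>=5 for a in k.query_ball_point(q,8)]]
    r=cv2.minAreaRect(q);print(n,nm,len(q),np.round(r[0],1),np.round(r[1],1),round(r[2],1))
for n in("scene","side"):
    z=np.load(n+"0.npz");P=cloud(n,z["d"]);p=z["p"].astype(int)
    x,y,h=P[...,0],P[...,1],P[...,2];sat=p.max(-1)-p.min(-1)
    J=(np.hypot(x-.61,y-.17)<.16)
    rect(P[J&(h>.009)&(h<.021)&(sat<40)],"bed")
    rect(P[J&(h>.05)&(h<.06)&(sat<35)&(np.hypot(x-.61,y-.18)<.075)],"block top")
    H=(h>.065)&(h<.09)&(np.hypot(x-.5,y-.12)<.12);print("handle",H.sum(),[np.round(np.median(P[H],0),3),np.round(P[H&(h>.076)].mean(0),3)])
    V=(h>.094)&(h<.112)&(np.hypot(x-.57,y+.16)<.14)&(sat<40);rect(P[V],"lever");q=P[V]
    rect(P[V],"lever")
    V=(h>.002)&(h<.014)&(np.hypot(x-.59,y+.17)<.14)&(sat<40)&(p.sum(-1)<300);rect(P[V],"vplate")
    V=(h>.063)&(h<.074)&(np.hypot(x-.59,y+.17)<.14)&(sat>50);rect(P[V],"pipe top")
    K=J&(h>.036)&(h<.048);
    q=P[K];print(np.round(q[::12]*1000).astype(int).tolist())
E
```

```text
scene bed 1182 [620.8 175.6] [171.  210.1] 76.4
scene block top 391 [625.5 174.4] [ 63.  103.7] 78.2
handle 28 [array([0.454, 0.126, 0.079]), array([0.454, 0.128, 0.08 ])]
scene lever 137 [ 556.3 -161.9] [16.6 88.2] 74.9
scene lever 137 [ 556.3 -161.9] [16.6 88.2] 74.9
scene vplate 708 [ 599.7 -174.9] [211.3  57.9] 69.0
scene pipe top 238 [ 595.7 -176.5] [167.9  29.1] 72.5
[[458, 124, 48], [470, 131, 39], [609, 225, 42], [611, 223, 40], [617, 220, 42], [503, 123, 42], [522, 127, 41], [529, 122, 40], [549, 131, 40], [568, 133, 46], [568, 128, 45], [573, 126, 46], [612, 149, 45], [575, 118, 38], [627, 145, 44], [623, 139, 36], [674, 169, 40], [672, 157, 44], [673, 156, 41], [661, 137, 45], [667, 140, 41], [660, 133, 37], [697, 151, 42], [700, 144, 46], [709, 151, 40], [712, 145, 43], [713, 145, 38], [699, 122, 40], [709, 119, 40]]
side bed 1048 [617.2 177. ] [167.4 205.8] 76.8
side block top 158 [623.  167.7] [44.2 99.8] 73.9
handle 47 [array([0.45 , 0.128, 0.077]), array([0.452, 0.129, 0.081])]
side lever 195 [ 553.7 -157.5] [20.7 86.7] 73.6
side lever 195 [ 553.7 -157.5] [20.7 86.7] 73.6
side vplate 824 [ 590.1 -168.8] [210.2  58. ] 73.3
side pipe top 273 [ 587.7 -169.9] [166.3  35.4] 78.9
[[723, 194, 47], [707, 196, 42], [707, 178, 45], [714, 163, 44], [623, 238, 46], [617, 236, 45], [710, 141, 44], [612, 241, 38], [693, 130, 45], [700, 120, 43], [655, 141, 47], [650, 145, 44], [633, 149, 46], [672, 128, 37], [646, 145, 38], [615, 153, 45], [580, 201, 37], [630, 147, 37], [605, 152, 43], [578, 185, 37], [619, 144, 37], [596, 155, 39], [585, 139, 47], [573, 161, 36], [579, 120, 45], [557, 131, 44], [558, 127, 42], [559, 125, 38], [531, 132, 42], [530, 128, 41], [532, 125, 38], [506, 130, 42], [511, 128, 37], [483, 134, 41], [479, 130, 42], [483, 126, 38], [472, 126, 37]]
```

The two cameras agree on these estimates:
- **Jig:** origin about (614, 177.5) mm, yaw −13.5°.
- **Block:** about 23 mm short of home.
- **Keeper:** q ≈ 1.79.

I'll move to a point behind the block.

{"api": "apply_moves", "payload": {"moves": [{"jaw": 0,"offset": [39,-5.4,20],"rot": [0,0,0]},{"jaw": 0,"offset": [39,-5.4,20],"rot": [0,0,0]},{"jaw": 0,"offset": [39,-5.4,20],"rot": [0,0,0]},{"jaw": 0,"offset": [39,-5.4,20],"rot": [0,0,0]},{"jaw": 0,"offset": [38,-5.4,20],"rot": [0,0,0]}]}}

```text
time_s: 1.82
eef_pos: [0.5478, 0.1953, 0.1308]
eef_rot: [0.0, 0.707, 0.707, 0.0]
wrist_force: [-0.1, -0.2, -0.4]
opening: 0.003
grasp_force: 0.0
```

{"api": "apply_moves", "payload": {"moves": [{"jaw": 0,"offset": [0,0,0],"rot": [0,0,-10]},{"jaw": 0,"offset": [0,0,0],"rot": [0,0,-10]},{"jaw": 0,"offset": [0,0,0],"rot": [0,0,-10]},{"jaw": 0,"offset": [0,0,0],"rot": [0,0,-10]},{"jaw": 0,"offset": [0,0,0],"rot": [0,0,-10]}]}}

```text
time_s: 2.45
eef_pos: [0.548, 0.1941, 0.1313]
eef_rot: [-0.0, 0.339, 0.941, 0.0]
wrist_force: [-0.1, -0.2, 0.2]
opening: 0.0
grasp_force: 0.0
```

{"api": "apply_moves", "payload": {"moves": [{"jaw": 0,"offset": [0,0,0],"rot": [0,0,-9]},{"jaw": 0,"offset": [0,0,0],"rot": [0,0,-9]},{"jaw": 0,"offset": [0,0,0],"rot": [0,0,-8.5]},{"jaw": 0,"offset": [0,0,0],"rot": [0,0,0]},{"jaw": 0,"offset": [0,0,0],"rot": [0,0,0]}]}}

```text
time_s: 3.08
eef_pos: [0.5481, 0.194, 0.1313]
eef_rot: [0.0, 0.119, 0.993, 0.0]
wrist_force: [-0.3, 1.0, -0.8]
opening: -0.001
grasp_force: 0.0
```

```bash
cat >> h.py <<'E'
from scipy.spatial.transform import Rotation as Rn
U=np.array([np.cos(np.radians(-13.5)),np.sin(np.radians(-13.5))]);W=np.array([-U[1],U[0]]);O=np.array([614.1,177.5])
def st():
    o=ctrl.get_obs();q=o["eef_rot"];R=Rn.from_quat(np.r_[q[1:],q[0]]).as_matrix();p=o["eef_pos"]*1000
    d=p[:2]-O
    print("t",round(float(o["time_s"]),2),"tcp",p.round(1),"jig",np.round([d@U,d@W],1),"yhead",round(np.degrees(np.arctan2(R[1,1],R[0,1])),1),"tilt",(R[:2,2]).round(3),"F",o["wrist_force"].round(1),"q",o["q"].round(2),"open",round(float(o["opening"]),2))
    return p,R
def wcloud_plane(R,p,uv,z):
    "wrist pixels to points (mm) at height z"
    c=ctrl.camera_params("wrist");K=c["K"];M=c["mount"]
    a=(np.atleast_2d(uv)-K[:2,2])/K[0,0];r=np.linalg.norm(a,axis=1,keepdims=True)
    ray=np.hstack([a*np.sinc(r/np.pi),np.cos(r)])@(R@M[:3,:3]).T
    c0=p+R@M[:3,3]*1000
    return c0+ray*((z-c0[2])/ray[:,2:])
E
python3 - <<'E'
from h import *
p,R=st()
im,d=ctrl.camera("wrist");cv2.imwrite("pics/w1.png",im[:,:,::-1])
E
```

```text
t 3.08 tcp [548.1 194.  131.3] jig [-68.1   0.6] yhead 76.3 tilt [0. 0.] F [-0.3  1.  -0.8] q [ 0.14  0.3   1.67 -0.    1.17 -1.2 ] open -0.0
```

View pics/w1.png

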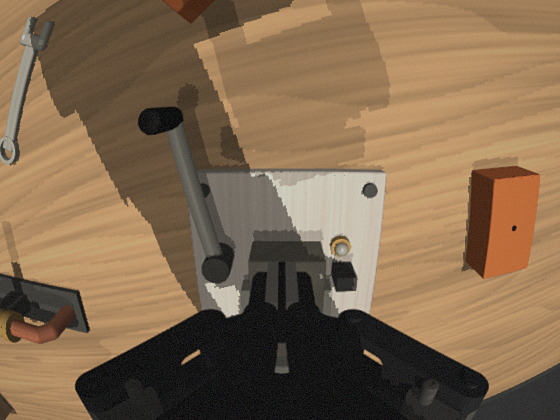

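The wrist picture shows the keeper handle at (150,121), the hinge at (215,266) and the detent ball at (342,247). The rear bed corners are at (203,172) and (384,172), and the block's rear is in front of the fingers. I'll check my jig frame against these points.

```bash
python3 - <<'E'
from h import *
p,R=st()
for nm,uv,z,e in(("ball",(342,247),29,(-35,47)),("handle top far/near",(147,120),81,None),("c1",(203,171),15,(-100,-85)),("c2",(384,171),15,(-100,85)),("block rear top L",(251,241),55,(-38,-30)),("R",(324,241),55,(-38,30))):
    w=wcloud_plane(R,p,uv,z)[0];d=w[:2]-O;print(nm,w.round(1),"jig",round(d@U,1),round(d@W,1),e)
E
```

```text
t 3.12 tcp [548.  194.  131.3] jig [-68.1   0.6] yhead 76.4 tilt [-0.  0.] F [ 0.4 -0.2  0. ] q [ 0.14  0.3   1.67  0.    1.17 -1.2 ] open -0.0
ball [590.5 237.2  29. ] jig -36.9 52.5 (-35, 47)
handle top far/near [452.1 132.3  81. ] jig -147.0 -81.8 None
c1 [502.5 139.2  15. ] jig -99.5 -63.3 (-100, -85)
c2 [537.8 286.2  15. ] jig -99.6 87.8 (-100, 85)
block rear top L [556.1 169.8  55. ] jig -54.6 -21.0 (-38, -30)
R [569.  222.4  55. ] jig -54.4 33.1 (-38, 30)
```

{"api": "apply_moves", "payload": {"moves": [{"jaw": 0,"offset": [0,0,25],"rot": [0,0,0]},{"jaw": 0,"offset": [0,0,25],"rot": [0,0,0]},{"jaw": 0,"offset": [0,0,25],"rot": [0,0,0]},{"jaw": 0,"offset": [0,0,24],"rot": [0,0,0]},{"jaw": 0,"offset": [0,0,0],"rot": [0,0,0]}]}}

```text
time_s: 3.75
eef_pos: [0.5462, 0.1938, 0.0303]
eef_rot: [-0.002, 0.118, 0.993, -0.001]
wrist_force: [0.1, -0.2, 0.8]
opening: 0.0
grasp_force: 0.0
```

{"api": "apply_moves", "payload": {"moves": [{"jaw": 0,"offset": [-10,0,0],"rot": [0,0,0]},{"jaw": 0,"offset": [-7,0,0],"rot": [0,0,0]},{"jaw": 0,"offset": [-6,0,0],"rot": [0,0,0]},{"jaw": 0,"offset": [-6,0,0],"rot": [0,0,0]},{"jaw": 0,"offset": [-3,0,0],"rot": [0,0,0]}]}}

```text
time_s: 4.38
eef_pos: [0.5787, 0.1867, 0.0326]
eef_rot: [-0.001, 0.118, 0.993, 0.0]
wrist_force: [-5.5, 1.0, 4.6]
opening: 0.001
grasp_force: 3.0
```

{"api": "apply_moves", "payload": {"moves": [{"jaw": 0,"offset": [-3,0,0],"rot": [0,0,0]},{"jaw": 0,"offset": [-3,0,0],"rot": [0,0,0]},{"jaw": 0,"offset": [-2,0,0],"rot": [0,0,0]},{"jaw": 0,"offset": [-2,0,0],"rot": [0,0,0]},{"jaw": 0,"offset": [0,0,0],"rot": [0,0,0]}]}}

```text
time_s: 5.0
eef_pos: [0.5885, 0.1844, 0.0326]
eef_rot: [-0.0, 0.118, 0.993, 0.0]
wrist_force: [-5.2, 1.5, 4.4]
opening: -0.002
grasp_force: 2.6
```

```bash
python3 -c "
from h import *
st()"
```

```text
t 5.0 tcp [588.5 184.4  32.6] jig [-26.5   0.7] yhead 76.5 tilt [-0.001  0.   ] F [-5.2  1.5  4.4] q [ 0.11  0.51  1.62  0.    1.02 -1.22] open -0.0
```

Still sliding at about 5 N, so I'll keep pushing in small steps until the force rises.

{"api": "apply_moves", "payload": {"moves": [{"jaw": 0,"offset": [-1,0,0],"rot": [0,0,0]},{"jaw": 0,"offset": [-1,0,0],"rot": [0,0,0]},{"jaw": 0,"offset": [-1,0,0],"rot": [0,0,0]},{"jaw": 0,"offset": [0,0,0],"rot": [0,0,0]},{"jaw": 0,"offset": [0,0,0],"rot": [0,0,0]}]}}

```text
time_s: 5.62
eef_pos: [0.591, 0.1838, 0.0324]
eef_rot: [-0.001, 0.117, 0.993, 0.0]
wrist_force: [-6.4, 1.1, 3.9]
opening: -0.002
grasp_force: 3.2
```

{"api": "apply_moves", "payload": {"moves": [{"jaw": 0,"offset": [-1,0,0],"rot": [0,0,0]},{"jaw": 0,"offset": [-1,0,0],"rot": [0,0,0]},{"jaw": 0,"offset": [0,0,0],"rot": [0,0,0]},{"jaw": 0,"offset": [0,0,0],"rot": [0,0,0]},{"jaw": 0,"offset": [0,0,0],"rot": [0,0,0]}]}}

```text
time_s: 6.25
eef_pos: [0.591, 0.1839, 0.0322]
eef_rot: [-0.003, 0.117, 0.993, -0.0]
wrist_force: [-13.3, 2.2, 9.2]
opening: 0.007
grasp_force: 6.5
```

The force climbed to 13 N with no further motion, so the block is home. Next I'll retreat up and over to the handle.

{"api": "apply_moves", "payload": {"moves": [{"jaw": 0,"offset": [15,0,0],"rot": [0,0,0]},{"jaw": 0,"offset": [0,0,-40],"rot": [0,0,0]},{"jaw": 0.3,"offset": [0,0,-40],"rot": [0,0,0]},{"jaw": 0.7,"offset": [36,-28,0],"rot": [0,0,0]},{"jaw": 0.7,"offset": [36,-28,0],"rot": [0,0,0]}]}}

```text
time_s: 6.88
eef_pos: [0.4961, 0.1484, 0.1132]
eef_rot: [0.002, 0.117, 0.993, 0.0]
wrist_force: [-0.1, 1.1, -0.2]
opening: 0.639
grasp_force: 0.0
```

{"api": "apply_moves", "payload": {"moves": [{"jaw": 0.7,"offset": [34,-29,0],"rot": [0,0,0]},{"jaw": 0.7,"offset": [0,0,0],"rot": [0,0,-6]},{"jaw": 0.7,"offset": [0,0,0],"rot": [0,0,-6.5]},{"jaw": 0.7,"offset": [0,0,0],"rot": [0,0,0]},{"jaw": 0.7,"offset": [0,0,0],"rot": [0,0,0]}]}}

```text
time_s: 7.5
eef_pos: [0.4565, 0.1286, 0.1124]
eef_rot: [0.0, 0.01, 1.0, -0.0]
wrist_force: [0.9, -0.5, 0.9]
opening: 0.701
grasp_force: 0.0
```

```bash
python3 - <<'E'
from h import *
p,R=st()
im,d=ctrl.camera("wrist");cv2.imwrite("pics/w2.png",im[:,:,::-1])
for n in("scene","side"):
    im,d=ctrl.camera(n);P=cloud(n,d);x,y,h=P[...,0],P[...,1],P[...,2];p=im.astype(int);sat=p.max(-1)-p.min(-1)
    q=P[(h>.05)&(h<.06)&(sat<35)&(np.hypot(x-.645,y-.17)<.07)][:,:2].astype(np.float32)*1000
    if len(q)>20: r=cv2.minAreaRect(q);dd=np.array(r[0])-O;print(n,len(q),r,dd@U,dd@W)
E
```

```text
t 7.5 tcp [456.5 128.6 112.4] jig [-141.9  -84.3] yhead 88.9 tilt [ 0.001 -0.   ] F [ 0.9 -0.5  0.9] q [ 0.02  0.1   1.96 -0.    1.08 -1.53] open 0.7
scene 394 ((649.9555053710938, 170.02752685546875), (63.95638656616211, 104.48470306396484), 75.8389892578125) 36.609229115637454 1.104293380870718
side 143 ((648.9127197265625, 169.36122131347656), (55.07673263549805, 101.61510467529297), 75.14729309082031) 35.75080166116233 0.21296443983193072
```

View pics/w2.png

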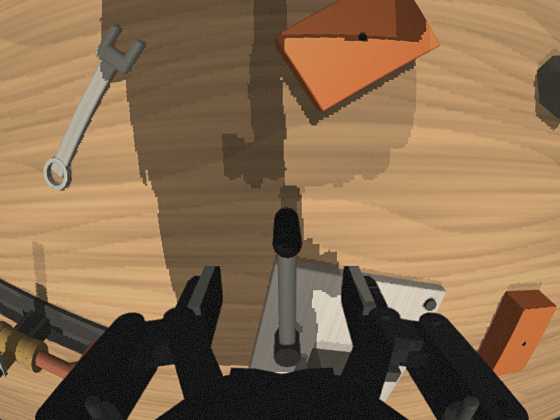

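The block reads home (x ≈ 36 mm) in both cameras. In the wrist view the handle at (287,240) stands centred between the fingers at (205,290) and (360,290). I'll descend and cage it.

{"api": "apply_moves", "payload": {"moves": [{"jaw": 0.7,"offset": [4,0,21],"rot": [0,0,0]},{"jaw": 0.7,"offset": [0,0,21],"rot": [0,0,0]},{"jaw": 0.7,"offset": [0,0,20],"rot": [0,0,0]},{"jaw": 0.27,"offset": [0,0,0],"rot": [0,0,0]},{"jaw": 0.27,"offset": [0,0,0],"rot": [0,0,0]}]}}

```text
time_s: 8.28
eef_pos: [0.4527, 0.1288, 0.0508]
eef_rot: [0.0, 0.009, 1.0, -0.0]
wrist_force: [-0.0, 0.0, 0.2]
opening: 0.284
grasp_force: 0.3
```

{"api": "apply_moves", "payload": {"moves": [{"jaw": 0.27,"offset": [-0.5,10.9,0],"rot": [0,0,5]},{"jaw": 0.27,"offset": [-1.2,17.4,0],"rot": [0,0,8]},{"jaw": 0.27,"offset": [-1.2,17.4,0],"rot": [0,0,8]},{"jaw": 0.27,"offset": [-1.2,17.4,0],"rot": [0,0,8]},{"jaw": 0.27,"offset": [0,0,0],"rot": [0,0,0]}]}}

```text
time_s: 8.9
eef_pos: [0.4701, 0.1898, 0.0515]
eef_rot: [0.001, 0.258, 0.966, 0.001]
wrist_force: [-0.1, 0.1, -0.3]
opening: 0.27
grasp_force: 0.0
```

```bash
cat >> h.py <<'E'
def keep():
    p,R=st();h=O-25.5*U-58*W;d=p[:2]-h;a,b=d@U,d@W
    print("phi deg",round(np.degrees(np.arctan2(-a,b)),1),"r",round(np.hypot(a,b),1))
E
python3 -c "
from h import *
keep()"
```

```text
t 8.9 tcp [470.1 189.8  51.5] jig [-142.9  -21.6] yhead 60.1 tilt [0.002 0.   ] F [-0.1  0.1 -0.3] q [ 0.15  0.28  1.9   0.    0.96 -0.9 ] open 0.27
phi deg 72.8 r 122.9
```

{"api": "apply_moves", "payload": {"moves": [{"jaw": 0.27,"offset": [-1.5,21.6,0],"rot": [0,0,10]},{"jaw": 0.27,"offset": [-1.7,21.6,0],"rot": [0,0,10]},{"jaw": 0.27,"offset": [-1.7,21.6,0],"rot": [0,0,10]},{"jaw": 0.27,"offset": [-1.7,21.6,0],"rot": [0,0,10]},{"jaw": 0.27,"offset": [-1.7,21.6,0],"rot": [0,0,10]}]}}

```text
time_s: 9.52
eef_pos: [0.5545, 0.25, 0.0507]
eef_rot: [-0.0, 0.644, 0.765, -0.0]
wrist_force: [0.5, -0.7, -0.2]
opening: 0.272
grasp_force: 0.3
```

```bash
python3 - <<'E'
from h import *
keep()
im,d=ctrl.camera("wrist");cv2.imwrite("pics/w3.png",im[:,:,::-1])
E
```

```text
t 9.53 tcp [554.5 250.   50.7] jig [-74.9  56.6] yhead 9.9 tilt [-0. -0.] F [ 0.5 -0.7 -0.2] q [ 0.23  0.47  1.64 -0.    1.04  0.06] open 0.27
phi deg 23.3 r 124.8
```

View pics/w3.png

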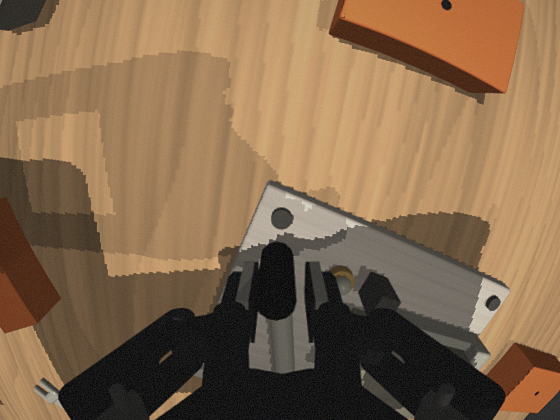

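The handle at (277,275) is caged between the fingers and the bar follows, with the ball visible at (342,280). I'll go on slowly over the ball.

{"api": "apply_moves", "payload": {"moves": [{"jaw": 0.27,"offset": [-0.2,7,0],"rot": [0,0,3.2]},{"jaw": 0.27,"offset": [-0.2,7,0],"rot": [0,0,3.2]},{"jaw": 0.27,"offset": [-0.2,7,0],"rot": [0,0,3.2]},{"jaw": 0.27,"offset": [-0.2,7,0],"rot": [0,0,3.2]},{"jaw": 0.27,"offset": [-0.2,7,0],"rot": [0,0,3.2]}]}}

```text
time_s: 10.2
eef_pos: [0.5888, 0.2507, 0.0506]
eef_rot: [-0.0, 0.742, 0.67, -0.0]
wrist_force: [-0.1, -0.1, -0.0]
opening: 0.269
grasp_force: 0.3
```

{"api": "apply_moves", "payload": {"moves": [{"jaw": 0.27,"offset": [-0.1,3.3,0],"rot": [0,0,1.5]},{"jaw": 0.27,"offset": [-0.1,3.3,0],"rot": [0,0,1.5]},{"jaw": 0.27,"offset": [-0.1,3.3,0],"rot": [0,0,1.5]},{"jaw": 0.27,"offset": [-0.1,3.3,0],"rot": [0,0,1.5]},{"jaw": 0.27,"offset": [0,0,0],"rot": [0,0,0]}]}}

```text
time_s: 10.82
eef_pos: [0.6026, 0.2486, 0.0506]
eef_rot: [0.0, 0.777, 0.63, 0.0]
wrist_force: [0.6, 0.1, 0.1]
opening: 0.271
grasp_force: 0.0
```

```bash
python3 -c "
from h import *
keep()"
```

```text
t 10.82 tcp [602.6 248.6  50.6] jig [-27.8  66.4] yhead -11.9 tilt [ 0.001 -0.   ] F [0.6 0.1 0.1] q [ 0.21  0.55  1.52 -0.    1.08  0.42] open 0.27
phi deg 1.0 r 124.4
```

{"api": "apply_moves", "payload": {"moves": [{"jaw": 0.27,"offset": [0,1.5,0],"rot": [0,0,0]},{"jaw": 0.27,"offset": [0,1.5,0],"rot": [0,0,0]},{"jaw": 0.27,"offset": [0,1,0],"rot": [0,0,0]},{"jaw": 0.27,"offset": [0,0,0],"rot": [0,0,0]},{"jaw": 0.27,"offset": [0,0,0],"rot": [0,0,0]}]}}

```text
time_s: 11.45
eef_pos: [0.6061, 0.2482, 0.0502]
eef_rot: [0.0, 0.777, 0.629, -0.0]
wrist_force: [0.5, 0.5, 0.3]
opening: 0.269
grasp_force: 0.0
```

```bash
python3 - <<'E'
from h import *
keep()
im,d=ctrl.camera("wrist");cv2.imwrite("pics/w4.png",im[:,:,::-1])
E
```

```text
t 11.45 tcp [606.1 248.2  50.2] jig [-24.3  66.9] yhead -12.0 tilt [-0. -0.] F [0.5 0.5 0.3] q [ 0.21  0.55  1.51 -0.    1.08  0.42] open 0.27
phi deg -0.5 r 124.9
```

View pics/w4.png

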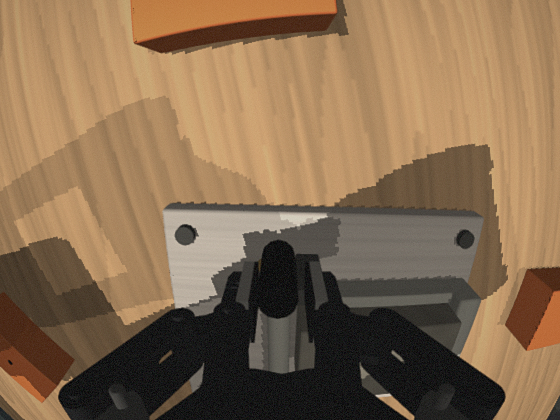

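The bar lies over the ball with the handle at (277,275), so it appears shut with no load. I'll nudge further to feel the catch post.

{"api": "apply_moves", "payload": {"moves": [{"jaw": 0.27,"offset": [0,1,0],"rot": [0,0,0]},{"jaw": 0.27,"offset": [0,1,0],"rot": [0,0,0]},{"jaw": 0.27,"offset": [0,1,0],"rot": [0,0,0]},{"jaw": 0.27,"offset": [0,0,0],"rot": [0,0,0]},{"jaw": 0.27,"offset": [0,0,0],"rot": [0,0,0]}]}}

```text
time_s: 12.12
eef_pos: [0.609, 0.2476, 0.0503]
eef_rot: [0.0, 0.777, 0.629, 0.0]
wrist_force: [-0.1, 0.2, -0.2]
opening: 0.271
grasp_force: 0.0
```

{"api": "apply_moves", "payload": {"moves": [{"jaw": 0.27,"offset": [0,1,0],"rot": [0,0,0]},{"jaw": 0.27,"offset": [0,1,0],"rot": [0,0,0]},{"jaw": 0.27,"offset": [0,0.5,0],"rot": [0,0,0]},{"jaw": 0.27,"offset": [0,0,0],"rot": [0,0,0]},{"jaw": 0.27,"offset": [0,0,0],"rot": [0,0,0]}]}}

```text
time_s: 12.75
eef_pos: [0.6098, 0.2475, 0.0501]
eef_rot: [-0.001, 0.777, 0.63, -0.001]
wrist_force: [-7.5, 0.9, 4.7]
opening: 0.271
grasp_force: 3.4
```

7.5 N against a hard stop, so the keeper is shut. I'll back off, lift and go to the valve.

{"api": "apply_moves", "payload": {"moves": [{"jaw": 0.4,"offset": [0,-4,0],"rot": [0,0,0]},{"jaw": 0.4,"offset": [0,0,0],"rot": [0,0,0]},{"jaw": 0.4,"offset": [0,0,-40],"rot": [0,0,0]},{"jaw": 0.4,"offset": [0,0,-40],"rot": [0,0,0]},{"jaw": 0.4,"offset": [0,0,-40],"rot": [0,0,0]}]}}

```text
time_s: 13.38
eef_pos: [0.6078, 0.2477, 0.1716]
eef_rot: [0.0, 0.777, 0.629, 0.0]
wrist_force: [0.6, 0.8, -0.3]
opening: 0.403
grasp_force: 0.0
```

{"api": "apply_moves", "payload": {"moves": [{"jaw": 0.7,"offset": [-45,3,0],"rot": [0,0,0]},{"jaw": 0.7,"offset": [-45,3,0],"rot": [0,0,0]},{"jaw": 0.7,"offset": [-45,3,0],"rot": [0,0,0]},{"jaw": 0.7,"offset": [-45,3,0],"rot": [0,0,0]},{"jaw": 0.7,"offset": [-45,3,0],"rot": [0,0,0]}]}}

```text
time_s: 14.0
eef_pos: [0.5754, 0.0231, 0.1706]
eef_rot: [0.001, 0.777, 0.629, 0.0]
wrist_force: [0.6, -0.0, 0.5]
opening: 0.698
grasp_force: 0.0
```

{"api": "apply_moves", "payload": {"moves": [{"jaw": 0.7,"offset": [-45,2,0],"rot": [0,0,0]},{"jaw": 0.7,"offset": [-45,2,0],"rot": [0,0,0]},{"jaw": 0.7,"offset": [-45,2,0],"rot": [0,0,0]},{"jaw": 0.7,"offset": [-44,2,0],"rot": [0,0,0]},{"jaw": 0.7,"offset": [0,0,0],"rot": [0,0,-10]}]}}

```text
time_s: 14.62
eef_pos: [0.5458, -0.1556, 0.1706]
eef_rot: [0.001, 0.719, 0.695, -0.0]
wrist_force: [0.0, 0.4, -0.6]
opening: 0.701
grasp_force: 0.0
```

{"api": "apply_moves", "payload": {"moves": [{"jaw": 0.7,"offset": [0,0,0],"rot": [0,0,-10]},{"jaw": 0.7,"offset": [0,0,0],"rot": [0,0,-10]},{"jaw": 0.7,"offset": [0,0,0],"rot": [0,0,-10]},{"jaw": 0.7,"offset": [0,0,0],"rot": [0,0,-10]},{"jaw": 0.7,"offset": [0,0,0],"rot": [0,0,-10]}]}}

```text
time_s: 15.25
eef_pos: [0.5462, -0.1524, 0.1705]
eef_rot: [0.0, 0.356, 0.935, -0.0]
wrist_force: [-0.6, 0.3, -0.5]
opening: 0.7
grasp_force: 0.0
```

{"api": "apply_moves", "payload": {"moves": [{"jaw": 0.7,"offset": [0,0,0],"rot": [0,0,-10]},{"jaw": 0.7,"offset": [0,0,0],"rot": [0,0,-10]},{"jaw": 0.7,"offset": [0,0,0],"rot": [0,0,-7]},{"jaw": 0.7,"offset": [0,0,0],"rot": [0,0,0]},{"jaw": 0.7,"offset": [0,0,0],"rot": [0,0,0]}]}}

```text
time_s: 15.88
eef_pos: [0.5461, -0.1522, 0.1704]
eef_rot: [0.0, 0.132, 0.991, -0.0]
wrist_force: [0.2, -0.4, 0.6]
opening: 0.699
grasp_force: 0.0
```

```bash
python3 - <<'E'
from h import *
p,R=st()
im,d=ctrl.camera("wrist");cv2.imwrite("pics/w5.png",im[:,:,::-1])
for n in("scene","side"):
    im,d=ctrl.camera(n);np.savez(n+"1.npz",p=im,d=d)
    P=cloud(n,d);x,y,h=P[...,0],P[...,1],P[...,2]
    H=(h>.07)&(h<.09)&(np.hypot(x-.605,y-.249)<.06)&(im.max(-1)<110);q=P[H]*1000
    if len(q): m=np.median(q,0);dd=m[:2]-O;print(n,"handle",len(q),m.round(1),"jig",dd@U,dd@W)
E
```

```text
t 15.88 tcp [ 546.1 -152.2  170.4] jig [  10.8 -336.4] yhead 74.9 tilt [ 0. -0.] F [ 0.2 -0.4  0.6] q [-0.48  0.22  1.68 -0.    1.23 -1.79] open 0.7
scene handle 24 [607.5 247.2  78.8] jig -22.64506722615009 66.23747304075145
side handle 13 [600.6 246.9  78.3] jig -29.354292523625865 64.28982750662344
```

View pics/w5.png

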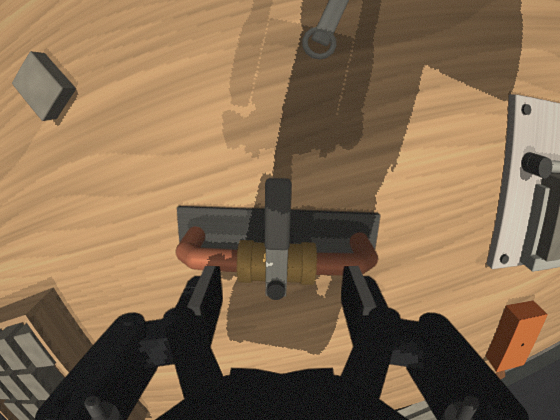

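The wrist view shows the lever from stem (276,290) to tip (278,181). The base plate's rear edge runs from (178,206) to (380,213) and the pipe's bends are at (190,250) and (370,255). I'll compute the directions from these.

```bash
python3 - <<'E'
from h import *
p,R=st()
g=lambda uv,z:wcloud_plane(R,p,uv,z)[0]
hub=g((276,290),108);tip=g((278,180),104);hub2=g((276,290),104)
e1=g((178,206),8);e2=g((380,213),8)
print("hub",hub,hub2,"tip",tip,"len",np.linalg.norm((tip-hub)[:2]))
a=np.degrees(np.arctan2(*(tip-hub)[:2][::-1]));b=np.degrees(np.arctan2(*(e2-e1)[:2][::-1]))
print("lever heading",a,"plate y heading",b,"len",np.linalg.norm((e2-e1)[:2]),"q",a-(b+90), "edges",e1,e2)
# depth-based lever/plate/pipe in all cameras (pose-dependent occlusion is less now)
from scipy.spatial import cKDTree
for n in("scene","side"):
    z=np.load(n+"1.npz");P=cloud(n,z["d"]);im=z["p"].astype(int);x,y,h=P[...,0],P[...,1],P[...,2];sat=im.max(-1)-im.min(-1);N=np.hypot(x-.585,y+.17)<.13
    for nm,m in(("plate",N&(h>.003)&(h<.014)&(sat<40)&(im.sum(-1)<300)),("pipe",N&(h>.06)&(h<.075)&(sat>50)),("lever",N&(h>.095)&(h<.109)&(sat<40))):
        q=(P[m][:,:2]*1000).astype(np.float32)
        if len(q)<20: print(n,nm,len(q));continue
        k=cKDTree(q);q=q[[len(i)>=5 for i in k.query_ball_point(q,8)]]
        print(n,nm,len(q),[np.round(i,1) for i in cv2.minAreaRect(q)])
E
```

```text
t 16.02 tcp [ 546.1 -152.1  170.3] jig [  10.8 -336.3] yhead 74.9 tilt [ 0. -0.] F [0.1 0.3 0.1] q [-0.48  0.22  1.68 -0.    1.23 -1.79] open 0.7
hub [ 591.08228499 -167.48806151  108.        ] [ 593.55487058 -168.23306904  104.        ] tip [ 511.93494005 -144.30943418  104.        ] len 82.47151615343
lever heading 163.67711243731605 plate y heading 72.80092671209268 len 207.0291587659246 q 0.8761857252233654 edges [ 532.4462859  -256.87276779    8.        ] [593.66327596 -59.10130193   8.        ]
scene plate 702 [array([ 595.9, -173.6]), array([210.3,  58.5]), np.float64(70.6)]
scene pipe 243 [array([ 596.4, -177.7]), array([169. ,  26.3]), np.float64(70.0)]
scene lever 152 [array([ 555.4, -162.3]), array([18.1, 92.8]), np.float64(73.3)]
side plate 828 [array([ 589.4, -172.4]), array([205.4,  58.4]), np.float64(72.5)]
side pipe 334 [array([ 586.9, -169.9]), array([169.7,  35.2]), np.float64(78.5)]
side lever 185 [array([ 552.8, -158.3]), array([18.7, 85.7]), np.float64(74.3)]
```

{"api": "apply_moves", "payload": {"moves": [{"jaw": 0.7,"offset": [10,-3,20],"rot": [0,0,0]},{"jaw": 0.7,"offset": [0,0,30],"rot": [0,0,0]},{"jaw": 0.7,"offset": [0,0,38],"rot": [0,0,0]},{"jaw": 0.28,"offset": [0,0,0],"rot": [0,0,0]},{"jaw": 0.28,"offset": [0,0,0],"rot": [0,0,0]}]}}

```text
time_s: 16.65
eef_pos: [0.5364, -0.1527, 0.0835]
eef_rot: [0.001, 0.131, 0.991, -0.0]
wrist_force: [0.9, -0.0, 1.4]
opening: 0.289
grasp_force: 0.0
```

{"api": "apply_moves", "payload": {"moves": [{"jaw": 0.28,"offset": [-0.6,-8.9,0],"rot": [0,0,-8.5]},{"jaw": 0.28,"offset": [-0.6,-8.9,0],"rot": [0,0,-8.5]},{"jaw": 0.28,"offset": [-0.6,-8.9,0],"rot": [0,0,-8.5]},{"jaw": 0.28,"offset": [-0.6,-8.9,0],"rot": [0,0,-8.5]},{"jaw": 0.28,"offset": [0,0,0],"rot": [0,0,0]}]}}

```text
time_s: 17.27
eef_pos: [0.5378, -0.1885, 0.0842]
eef_rot: [0.001, -0.164, 0.986, -0.001]
wrist_force: [-0.7, 0.1, -0.4]
opening: 0.279
grasp_force: 0.0
```

{"api": "apply_moves", "payload": {"moves": [{"jaw": 0.28,"offset": [-0.6,-8.9,0],"rot": [0,0,-8.5]},{"jaw": 0.28,"offset": [0,-2.5,0],"rot": [0,0,0]},{"jaw": 0.28,"offset": [0,0,0],"rot": [0,0,0]},{"jaw": 0.28,"offset": [0,0,0],"rot": [0,0,0]},{"jaw": 0.28,"offset": [0,0,0],"rot": [0,0,0]}]}}

```text
time_s: 17.9
eef_pos: [0.5412, -0.1979, 0.0823]
eef_rot: [0.0, -0.237, 0.971, -0.0]
wrist_force: [-1.0, -1.1, 0.5]
opening: 0.281
grasp_force: 0.0
```

```bash
cat > lev.py <<'E'
from h import *
p,R=st();hub=np.array([592.5,-170]);d=p[:2]-hub;print("tcp about hub: r",np.hypot(*d),"heading",np.degrees(np.arctan2(d[1],d[0]))%360)
for n in("scene","side"):
    im,dd=ctrl.camera(n);P=cloud(n,dd);im=im.astype(int);x,y,h=P[...,0],P[...,1],P[...,2];sat=im.max(-1)-im.min(-1)
    m=(np.hypot(x-.5925,y+.17)<.095)&(h>.095)&(h<.109)&(sat<40)&(im.sum(-1)>230);q=(P[m][:,:2]*1000).astype(np.float32)
    if len(q)<20: print(n,len(q));continue
    v=cv2.fitLine(q,cv2.DIST_HUBER,0,.01,.01).ravel();print(n,len(q),"line heading",np.degrees(np.arctan2(v[1],v[0]))%180+180,[np.round(i,1) for i in cv2.minAreaRect(q)])
E
python3 lev.py
```

```text
t 17.9 tcp [ 541.2 -197.9   82.3] jig [  16.8 -382. ] yhead 117.4 tilt [ 0. -0.] F [-1.  -1.1  0.5] q [-0.56  0.36  1.71 -0.    1.07 -2.61] open 0.28
tcp about hub: r 58.341171609821515 heading 208.5211797890324
scene 1
side 77 line heading 216.46603 [array([ 560.1, -188.1]), array([63.9, 33.4]), np.float64(25.5)]
```

Now I'll open, rise clear and measure the lever.

{"api": "apply_moves", "payload": {"moves": [{"jaw": 0.6,"offset": [0,2,0],"rot": [0,0,0]},{"jaw": 0.7,"offset": [0,0,0],"rot": [0,0,0]},{"jaw": 0.7,"offset": [0,0,-30],"rot": [0,0,0]},{"jaw": 0.7,"offset": [0,0,-30],"rot": [0,0,0]},{"jaw": 0.7,"offset": [0,0,-28],"rot": [0,0,0]}]}}

```text
time_s: 18.62
eef_pos: [0.5403, -0.1962, 0.1713]
eef_rot: [0.0, -0.238, 0.971, -0.0]
wrist_force: [-0.2, -0.2, 0.1]
opening: 0.701
grasp_force: 0.0
```

```bash
python3 lev.py; python3 - <<'E'
from h import *
im,d=ctrl.camera("wrist");cv2.imwrite("pics/w6.png",im[:,:,::-1])
E
```

```text
t 18.62 tcp [ 540.3 -196.2  171.3] jig [  15.5 -380.6] yhead 117.5 tilt [ 0. -0.] F [-0.2 -0.2  0.1] q [-0.55  0.24  1.66 -0.    1.24 -2.61] open 0.7
tcp about hub: r 58.41030111407516 heading 206.64457929157535
scene 4
side 110 line heading 209.17198 [array([ 554.8, -188.3]), array([86.9, 16.1]), np.float64(25.9)]
```

View pics/w6.png

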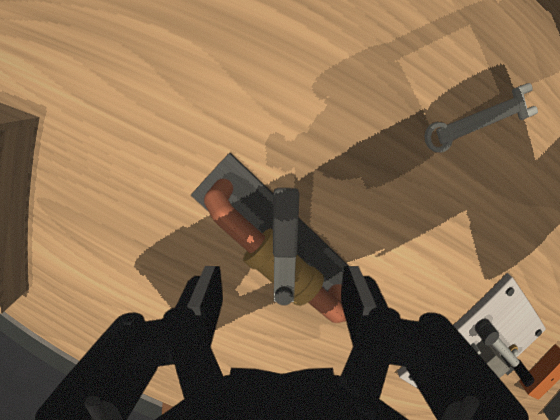

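The lever runs from stem (283,294) to tip (286,189). The plate's rear edge runs from (232,153) to about (347,267).

```bash
python3 - <<'E'
from h import *
p,R=st()
g=lambda uv,z:wcloud_plane(R,p,uv,z)[0]
hd=lambda a,b:np.degrees(np.arctan2(*(b-a)[:2][::-1]))%360
for s,t in(((283,294),(286,189)),):
    h=g(s,108);tp=g(t,104);e1=g((232,153),8);e2=g((347,267),8)
    print(h,tp,"lever",hd(h,tp),"plate",hd(e1,e2)%180)
E
```

```text
t 18.77 tcp [ 541.3 -196.8  171.9] jig [  16.6 -380.9] yhead 117.5 tilt [ 0.003 -0.002] F [ 0.4 -0.1 -0.3] q [-0.55  0.24  1.66 -0.    1.24 -2.61] open 0.7
[ 587.44770057 -170.23009962  108.        ] [ 515.07647146 -205.76681633  104.        ] lever 206.1525968197045 plate 71.44134902162772
```

The lever stands at about 44°, and the keeper and block checked out. The arm is clear, so I'm handing in.

```bash
python3 -c "
from bench import ctrl
print(ctrl.hand_in())"
```

```text
the job is handed in; nothing more can be done
None
```

The job is handed in, with no verdict returned: by my measurements the block is home, the keeper is shut in its detent, the valve lever is at about 44°, and the arm is clear of everything.

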